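Vent and open the dispenser reservoir

TASK

Vent the steel reservoir by rolling the knurled thumbwheel on top of the blue controller box until 0 stands in the middle of its window. Then press the reservoir's winged cap down against its spring, turn it anticlockwise, still held down, about a sixth of a turn to unlock it without wrenching it, lift it off and set it down gently, wing up, flat on the floor of the empty compartment of the aluminium tray. Leave the bottle, the white stepped post, the lens barrel and the ring in the tray where they are.

Things in the scene. Friction and masses are not known exactly. Their poses are not given: they have to be found in the camera images.
- reservoir: (sizes in mm) steel pressure pot, 98 diameter, fixed upright on a 115 x 115 x 8 aluminium foot plate. Origin: centre of the underside. Shoulder at z = 100. A black square clamp post (20 x 20, 220 high, taller than the cap) stands on the plate 95 from the axis, 0.49 rad anticlockwise from the reservoir's x axis. Locked, the cap sits with its underside at z = 109 and its x axis along the reservoir's x axis.
- neck (a point): centre of the top of the reservoir's neck, at z = 119 of the reservoir, under the cap. To open, from locked: push the cap straight down 5 to 8 mm (4 least, 9 the stop; spring 7 N plus 0.9 N per mm), keep it down and turn it anticlockwise from above 0.98 rad (free between 0.84 and 1.08, then a stop). The spring then lifts it 6 mm above locked height; it is clear of the neck at 20 mm above.
- cap: black winged press-and-turn cap, loose, about 90 g. Origin: centre of its underside, z up. Ribbed skirt 62 diameter, z 0 to 22; flat top at z = 27; on it an upright wing to grip, 50 long (along x) x 14 thick (along y), z 27 to 55. Three lugs inside the skirt are held up in notches of the neck by the spring.
- controller: blue controller box, 130 (x) x 100 (y) x 70 high, fixed. Origin: centre of the underside, z up. Thumbwheel and window are in its top face; gauge on its -x face.
- wheel_top (a point): highest point of the thumbwheel's rim, at (0, -20, 79) in the controller's frame. Wheel: grey with black ridges, radius 34, 14 wide (along y), axis along the controller's y; 9 of it stand above the box. Spring-mounted: yields up to 5 down when pressed (4.5 N plus 1.5 N per mm); about 1.2 N along the rim rolls it by friction; it stays where left.
- window (a point): middle of the window, at (0, 12, 71) in the controller's frame, with an aluminium frame about 22 x 30; one white digit (10 high, read with its top towards the controller's +x) of a black drum turning with the wheel is seen in it.
- wheel (a joint): turn of the thumbwheel, rad: 0 with the 0 in the middle of the window, 0.628 more for each next digit (1 at 0.628, 2 at 1.257 ...). It grows as the top of the wheel moves along the controller's +x, so rolling the top towards -x brings the digit down. End stops at -0.4 and 6.0: it does not go round.
- tray: aluminium parts tray, fixed, 180 (x) x 100 (y), walls 4 thick and 22 high, floor 4 thick. Origin: centre of the underside. A wall across the middle (at x = 0) makes two compartments of about 84 x 92; the empty one is the +x one, its centre at (+44, 0) in the tray's frame; the -x one holds the ring.
- lens_ring: plain black ring standing flat in the other compartment of the tray: 40 outer and 26 inner diameter, 22 high. Origin: centre of its underside. Leave alone.
- bottle: amber glass solvent bottle with a plain white cap, 54 diameter, 130 high, loose. Origin: centre of its underside. Leave alone.
- gauge_post: white stepped plastic post, loose: foot 56 diameter and 10 high, shaft 22 then 14 diameter, 120 high in all. Origin: centre of its underside. Leave alone.
- lens: black lens barrel standing upright, loose, 52 diameter, 60 high. Origin: centre of its underside. Leave alone.
There are look-alikes about, which are no part of the job. Of the things that look like the reservoir, take the one that is farthest from the robot's base at the start.

How it is judged:
By the outcome, as a careful person would: the job done as asked, in the order asked, and still so for the second after the job is handed in, with the robot touching nothing.
It also fails if it takes over 61 s, if anything falls off the work surface, if the arm or the gripper's body presses on something with over 40 N, if the wrist force passes 120 N, or if a joint passes its speed limit or range.

ROBOT

A 6-joint arm with a two-finger parallel gripper is mounted at the origin on the work surface. World frame = base frame: x ahead of the robot, y to its left, z up, the work surface at z = 0. Lengths are in m, angles in rad, forces in N, time in s.
With the tool pointing down it reaches from about 0.25 to 0.725 m from the base axis. Payload 4 kg.
Tool frame: the origin (TCP) lies between the finger pads; the fingertips stand 8 mm ahead of it and the grasp point (between the pads) lies 11 mm behind it (bot.tip_reach is the distance from the TCP to the fingertips, in m); z points along the fingers, y is the line along which they close (so a half turn about z gives the same grasp; the last joint's range is limited). The gripper opens to 85 mm and grips with 20 to 120 N. Pads are 22 mm wide; open, the fingers measure 114 mm over their backs; the gripper's body (76 mm by 85 mm) begins 54 mm behind the grasp point. The pads swing forward as they close: fully open they stand 13 mm farther back than shut.
Start: joints at [1.281, 0.241, 0.005, 1.335, 0, 1.571], TCP at [0.143, 0.479, 0.239] pointing down, gripper open.
Joint ranges: [-2.72, 2.72], [-1.05, 1.87], [-1.09, 1.28], [-1.99, 2.15], [-1.42, 1.44], [-3.14, 3.14]. Speed limits (rad/s): [2.79, 2.79, 3.14, 3.14, 3.14, 3.14].

INTERFACE

Orientations are given as a unit quaternion [x, y, z, w].
In Python, from workcell import bot gives the robot as it stands.
- The arm moves only by the tool move_arm, never from a script. Its argument "deltas" is a list of rows, each a list of 7 numbers: the opening, from 0 (shut) to 1 (fully open), then the shift along the tool's x, y, z in mm, then the turn, a rotation vector about the tool's x, y, z in degrees. In form: [[gripper, tx, ty, tz, ax, ay, az], ...]. A call has 1 to 10 rows; each row shifts and turns the commanded pose from where the row before left it, along the tool's axes as they then stand; what a row does not reach is not made up. A row lasts 1/12 s, in which the tool goes at most 41.7 mm and 7.16 degrees, less where a joint would pass 70% of its speed; a pose out of reach is approached as far as the arm can. A call is refused whole if a number of a shift passes 41.7 or a number of a turn 7.16, either way. A call with a gripper value outside its range is refused whole. The fingers move at their own pace and stop on an object; the grip force is fixed at half the most. Time passes only in rows, so rows that do not move let the fingers close. It gives the time, the measured TCP pose, the force, the opening and the grip force at its end, in the units of the state.
- bot.get_obs(): the state, without advancing time (a new reading comes with each control period).
- bot.camera(name): name is "scene" or "top" or "wrist"; returns the picture (384x512x3 uint8, blue, green, red); there is no depth.
- bot.calibration(name): a dict with "K" (3x3 intrinsics, pixels), "position" and "orientation" of the camera in the world. Camera axes: x right, y down, z forward; pixel columns grow to the right and rows downward; lengths in m; the calibration is good to about 2 mm. A picture is of the moment at which its call begins: read the wrist's pose just before it. calibration takes no time and is no camera call; for the wrist camera it gives the pose at the moment of the call.
- bot.job_done(): hands the job in; it is judged then, once.
Trained networks look in the newest picture that a camera, given by its name, has taken for a name from the list of things; names that differ only in an ending like _2 or _b are one class to them, and where a whole thing is asked for, a point or a joint stands for the part that bears it (a point fixed in the world has none). Each returns a list of dicts, best first, with "conf" (0 to 1); they miss things now and then, are a little off and sometimes report something else, mostly with a low value. They report only what shows in the picture. A call takes as long as a camera call. They do not tell look-alikes from the thing itself.
- bot.outline_of(query, camera): "pixels" (384x512 bool, what is visible of it) and "rect" ([left, top, width, height] in pixels, round what is visible of it).
The state is a dict: "clock": time; "joint_pos": joint angles; "joint_vel": joint speeds; "tau": joint torques, N m; "eef_pos": TCP position; "tool_rot": TCP orientation; "ft_force": force on the tool from outside, world axes, zero at the start; "ft_torque": the same for the moment, N m; "grip_width": finger opening in m; "grasp_force": force on a finger pad.
Only numpy, scipy, OpenCV 4.12 (cv2) and the standard library are available. Lean on these libraries where they do the work, as an engineer would, in place of code of your own. Each camera call takes 0.05 s, during which the arm holds its last target. There are 200 camera calls.

## Working session

There is one attempt and no reset: what is moved stays moved. The work goes in short steps, Python scripts to look and compute and a tool call to move; the robot and the scene stay as the last step left them, time stands still between calls to the robot, and variables do not carry over. Pictures are saved under pics/ and viewed, at most 10 in all, crops included, and the job is handed in when it is done.

Besides the shell and the picture viewer there is one more tool, called after "Call:" as name([rows], argument=value, ...), one row to a line, values as JSON. move_arm: Moves the arm, as the interface text tells. Its arguments: {"type":"object","properties":{"deltas":{"type":"array","items":{"type":"array","items":{"type":"number"}}}},"required":["deltas"]}

```bash
ls; mkdir -p pics; cat > s1.py <<'E'
from workcell import bot
import cv2,numpy as np
for n in ("scene","top"):
    im=bot.camera(n); cv2.imwrite(f"pics/{n}0.png",im)
    c=bot.calibration(n); print(n,np.round(c["K"],1).tolist(),np.round(c["position"],3),np.round(c["orientation"],4))
    for q in ("reservoir","cap","controller","wheel_top","window","tray","lens_ring","bottle","gauge_post","lens"):
        print(q,[(round(d["conf"],2),d["rect"]) for d in bot.outline_of(q,n)][:4])
o=bot.get_obs(); print(o["clock"],o["eef_pos"],o["tool_rot"],bot.tip_reach)
a=cv2.imread("pics/scene0.png");b=cv2.imread("pics/top0.png")
E
python3 s1.py
```

```text
pics
scene [[438.6, 0.0, 254.5], [0.0, 438.6, 186.8], [0.0, 0.0, 1.0]] [1.237 0.593 0.731] [ 0.3714  0.8013 -0.4253 -0.1975]
reservoir [(0.79, [164.4, 96.4, 48.3, 96.7]), (0.71, [206.2, 68.7, 31.8, 82.7]), (0.66, [230.2, 89.4, 52.5, 93.0])]
cap [(0.71, [174.1, 128.5, 22.9, 21.1])]
controller [(0.68, [326.1, 223.4, 74.0, 74.8])]
wheel_top [(0.86, [323.6, 230.9, 75.6, 66.3])]
window [(0.92, [324.4, 226.5, 71.2, 70.6]), (0.27, [242.5, 225.8, 13.2, 16.2])]
tray [(0.95, [192.9, 212.8, 79.0, 35.5])]
lens_ring [(0.64, [242.7, 224.3, 16.7, 17.5])]
bottle [(0.97, [264.1, 239.4, 26.3, 51.6])]
gauge_post [(0.82, [146.2, 181.3, 20.9, 48.2])]
lens [(0.66, [261.9, 241.5, 25.0, 51.9]), (0.56, [291.2, 183.7, 18.1, 30.5])]
top [[376.2, 0.0, 255.0], [0.0, 376.2, 186.3], [0.0, 0.0, 1.0]] [ 0.314 -0.048  1.166] [ 0.7053 -0.7037  0.0507 -0.0699]
reservoir [(0.93, [324.5, 170.5, 57.5, 51.9]), (0.85, [287.3, 228.4, 46.5, 60.2]), (0.78, [358.2, 240.9, 62.6, 72.8])]
cap [(0.62, [340.9, 172.2, 20.1, 26.7]), (0.22, [221.9, 209.7, 19.1, 19.8])]
controller [(0.86, [128.8, 157.9, 42.8, 50.6])]
wheel_top [(0.6, [122.6, 155.4, 48.1, 52.5]), (0.49, [338.7, 172.7, 24.8, 22.8]), (0.41, [234.9, 153.1, 13.4, 13.3])]
window [(0.55, [126.1, 156.4, 48.6, 47.9])]
tray [(0.92, [221.5, 127.7, 67.2, 57.0])]
lens_ring [(0.68, [178.2, 121.0, 25.2, 25.6])]
bottle [(0.71, [176.6, 118.4, 26.6, 29.2])]
gauge_post [(0.66, [300.7, 115.5, 18.2, 19.1])]
lens [(0.52, [222.3, 210.2, 17.9, 17.6])]
1.1 [0.14289733 0.47914037 0.23930315] [ 1.44420656e-01  9.89516384e-01 -1.45632707e-05  1.15021188e-05] 0.008
```

```bash
python3 -c "
import cv2
for n in ('scene','top'):
    a=cv2.imread(f'pics/{n}0.png')[40:340,100:440] 
    cv2.imwrite(f'pics/{n}0z.png',cv2.resize(a,(680,600),interpolation=cv2.INTER_CUBIC))"
```

```text
(no output)
```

View pics/scene0z.png

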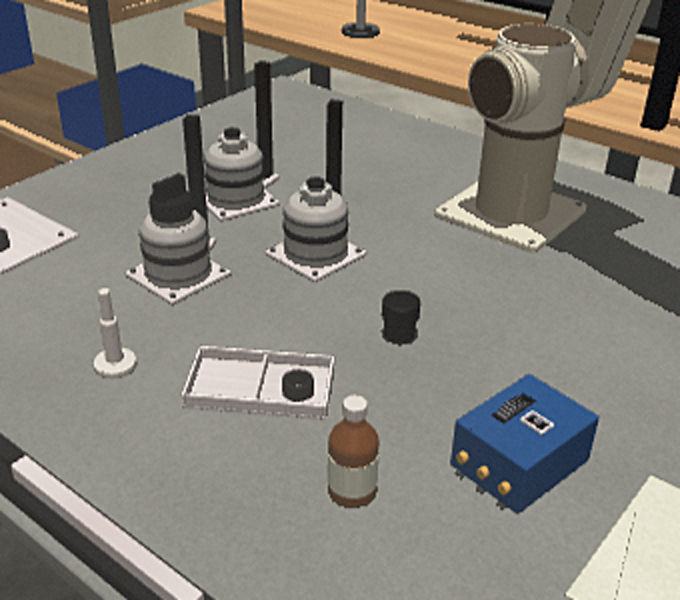

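View pics/top0z.png

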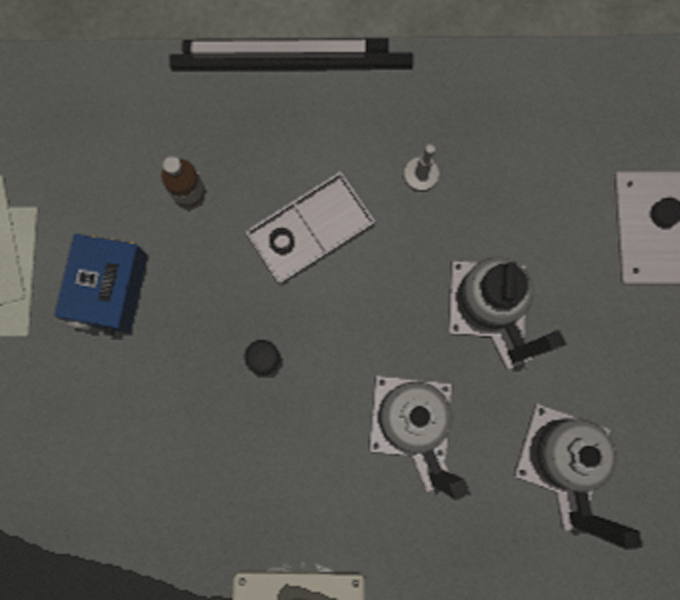

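```bash
cat > h.py <<'E'
from workcell import bot
import cv2,numpy as np
from scipy.spatial.transform import Rotation as R
def p2w(cal,px,z):
    px=np.atleast_2d(px).astype(float); K=np.array(cal["K"])
    d=np.c_[(px[:,0]-K[0,2])/K[0,0],(px[:,1]-K[1,2])/K[1,1],np.ones(len(px))]
    d=R.from_quat(cal["orientation"]).apply(d); p=np.array(cal["position"])
    return p+d*((z-p[2])/d[:,2])[:,None]
def w2p(cal,X):
    X=R.from_quat(cal["orientation"]).inv().apply(np.atleast_2d(X)-np.array(cal["position"])); K=np.array(cal["K"])
    return np.c_[K[0,0]*X[:,0]/X[:,2]+K[0,2],K[1,1]*X[:,1]/X[:,2]+K[1,2]]
E
python3 - <<'E'
from h import *
c=bot.calibration("top")
f=lambda *p:np.array(p)/2+[100,40]
def pr(n,p,z):print(n,np.round(p2w(c,f(*p),z)[:,:2],3).tolist())
pr("wheel",[(108,282)],.079);pr("window",[(87,278)],.071)
pr("ctrl top corners",[(76,234),(135,245),(118,332),(57,320)],.07)
pr("wing ends",[(510,266),(508,305)],.16)
pr("plate",[(457,262),(450,333)],.008);pr("post foot",[(517,360)],.008);pr("post top",[(553,339)],.22)
pr("tray",[(248,233),(340,173),(374,221),(280,283)],.022)
pr("bottle",[(172,164)],.13);pr("post",[(421,174)],.005);pr("lens",[(262,355)],.06)
pr("others",[(420,416),(590,456)],.12); pr("others post",[(455,485),(628,536)],.22)
w=bot.calibration("wrist");o=bot.get_obs();T=R.from_quat(o["tool_rot"])
print(np.round(w["K"],1).tolist(),T.inv().apply(np.array(w["position"])-o["eef_pos"]),(T.inv()*R.from_quat(w["orientation"])).as_quat(),T.as_matrix())
E
```

```text
wheel [[0.517, 0.282]]
window [[0.525, 0.316]]
ctrl top corners [[0.593, 0.337], [0.575, 0.246], [0.444, 0.266], [0.461, 0.358]]
wing ends [[0.524, -0.291], [0.47, -0.286]]
plate [[0.562, -0.246], [0.45, -0.232]]
post foot [[0.409, -0.332]]
post top [[0.418, -0.326]]
tray [[0.606, 0.082], [0.703, -0.063], [0.625, -0.116], [0.526, 0.03]]
bottle [[0.681, 0.182]]
post [[0.707, -0.193]]
lens [[0.411, 0.053]]
others [[0.323, -0.17], [0.271, -0.397]]
others post [[0.239, -0.199], [0.181, -0.403]]
[[298.1, 0.0, 256.2], [0.0, 298.1, 185.0], [0.0, 0.0, 1.0]] [ 0.06423368 -0.00052207 -0.13404922] [-0.09217692 -0.09258453  0.70084178  0.70125054] [[-9.58285348e-01  2.85813211e-01  1.85565957e-05]
 [ 2.85813211e-01  9.58285348e-01 -3.21434770e-05]
 [-2.69695442e-05 -2.54989029e-05 -9.99999999e-01]]
```

Call:
move_arm([
  [0,-40,-4,0,0,0,0],
  [0,-40,-4,0,0,0,0],
  [0,-40,-4,0,0,0,0],
  [0,-40,-4,0,0,0,0],
  [0,-40,-4,0,0,0,0],
  [0,-40,-4,0,0,0,0],
  [0,-40,-4,10,0,0,0],
  [0,-40,-4,20,0,0,-3],
  [0,-40,-4,20,0,0,-3],
  [0,-40,-4,20,0,0,-2],
])

```text
clock: 1.93
eef_pos: [0.5106, 0.3341, 0.1732]
tool_rot: [0.074, 0.997, 0.0, 0.0]
ft_force: [0.3, 0.8, -0.1]
grip_width: -0.0001
grasp_force: 0.0
```

Call:
move_arm([
  [0,-40,-11,0,0,0,0],
  [0,-40,-11,0,0,0,0],
  [0,0,0,0,0,0,0],
])

```text
clock: 2.18
eef_pos: [0.5906, 0.2971, 0.1712]
tool_rot: [0.079, 0.997, -0.001, 0.001]
ft_force: [0.3, -0.0, -0.1]
grip_width: -0.0003
grasp_force: 0.0
```

```bash
cat > w.py <<'E'
import sys; from h import *
n=sys.argv[1]; o=bot.get_obs(); c=bot.calibration("wrist"); im=bot.camera("wrist"); cv2.imwrite(f"pics/{n}.png",im)
import pickle; pickle.dump(c,open(f"pics/{n}.pkl","wb"))
print(o["clock"],o["eef_pos"],np.degrees(R.from_quat(o["tool_rot"]).as_matrix()[:,0]))
for q in sys.argv[2:]: print(q,[(round(d["conf"],2),d["rect"]) for d in bot.outline_of(q,"wrist")][:3])
E
python3 w.py w1 window wheel_top controller; python3 - <<'E'
import sys; sys.path.insert(0,'.')
from h import *
import pickle; c=pickle.load(open('pics/w1.pkl','rb'))
print(w2p(c,[[.525,.316,.071],[.517,.282,.079]]))
E
```

```text
2.1833 [0.59062176 0.29714827 0.1711985 ] [-56.58521463   8.9947057   -0.12290128]
window [(0.85, [185.6, 0.8, 140.4, 181.7])]
wheel_top [(0.81, [185.8, 3.5, 139.2, 181.7]), (0.35, [128.1, 239.6, 61.9, 85.2])]
controller [(0.84, [188.3, 2.6, 138.3, 182.1])]
[[268.54318457 100.04240632]
 [221.10160689  96.20273017]]
```

View pics/w1.png

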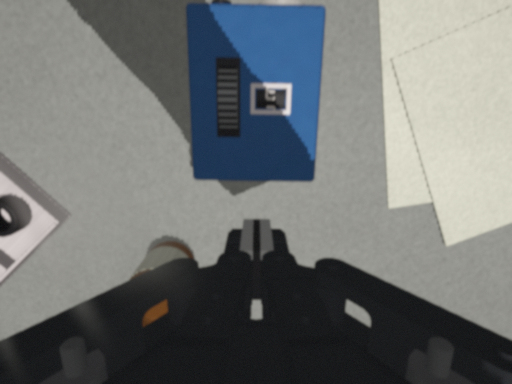

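```bash
python3 - <<'E'
from h import *
import pickle; c=pickle.load(open('pics/w1.pkl','rb'))
im=cv2.imread('pics/w1.png')
cor=p2w(c,[(188,5),(325,6),(314,180),(194,180)],.07); print(cor[:,:2],cor.mean(0))
print("window",p2w(c,[(271,99)],.071)[:,:2],"wheel",p2w(c,[(229,97)],.073)[:,:2])
g=cv2.rotate(im[75:125,205:300],cv2.ROTATE_180); cv2.imwrite('pics/w1z.png',cv2.resize(g,(760,400),interpolation=cv2.INTER_CUBIC))
E
```

```text
[[0.45257618 0.26950991]
 [0.46833618 0.36447454]
 [0.59262879 0.34341526]
 [0.57741478 0.24699927]] [0.52273898 0.30609974 0.07      ]
window [[0.52454176 0.3179412 ]] wheel [[0.51822645 0.28706299]]
```

View pics/w1z.png

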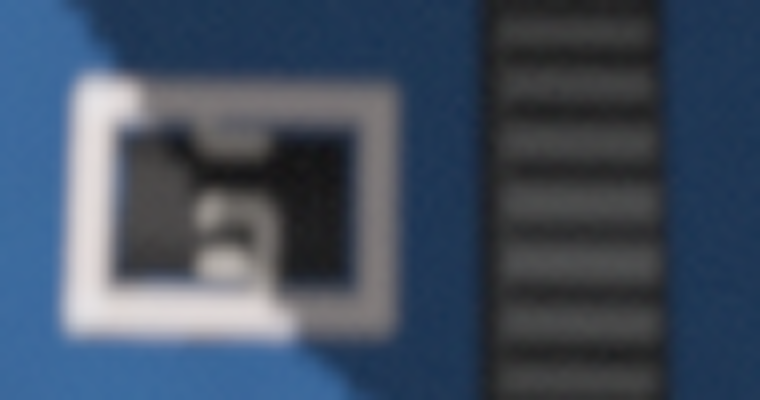

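Call:
move_arm([
  [0,0,0,38,0,0,0],
  [0,0,0,36,0,0,0],
  [0,0,0,0,0,0,0],
])

```text
clock: 2.63
eef_pos: [0.5783, 0.3004, 0.0926]
tool_rot: [0.074, 0.997, -0.003, -0.006]
ft_force: [-1.8, -1.6, -1.3]
grip_width: -0.0001
grasp_force: 0.0
```

```bash
cat > win.py <<'E'
import sys; from h import *
n=sys.argv[1]; import os
c=bot.calibration("wrist"); im=bot.camera("wrist"); cv2.imwrite(f"pics/{n}.png",im)
# rectify 36x36 mm about the window, up = controller +x, right = controller -y
a=np.radians(-9.9); ex=np.array([np.cos(a),np.sin(a),0]); ey=np.array([-np.sin(a),np.cos(a),0]); C=np.array([.5248,.3179,.071])
s=.013; q=np.array([C+s*ex+s*ey,C+s*ex-s*ey,C-s*ex-s*ey,C-s*ex+s*ey]) # tl tr br bl
M=cv2.getPerspectiveTransform(w2p(c,q).astype(np.float32),np.float32([[0,0],[520,0],[520,520],[0,520]]))
g=cv2.warpPerspective(im,M,(520,520),flags=cv2.INTER_CUBIC); g=np.clip(g.astype(float)*1.6,0,255).astype(np.uint8)
cv2.imwrite(f"pics/{n}z.png",g)
s=cv2.resize(cv2.cvtColor(g,cv2.COLOR_BGR2GRAY),(40,26),interpolation=cv2.INTER_AREA)
if len(sys.argv)>2:
  for r in s: print("".join(" .:-=+*#%@"[min(9,v//26)] for v in r))
print(bot.get_obs()["clock"],bot.get_obs()["eef_pos"])
E
python3 win.py w2 1
```

```text
----------------------------------------
++++++++++++++++++++++++++++++++++++++++
########################################
########################################
###************###**********************
##*+=---------=+**++==+++==-----------=+
##*=::........:=*#*******+-:.........:-+
##*=:..........:=+******+=-...........-+
##*=:............:::::::::............-+
%#*=:.................................-+
@@%=:.................................-+
@@@+:............:::::::::............-+
@@@*-..........:-++++++++=-:.........:-+
@@@#-:.........:=****#####+=:........:-+
@@@#=-::........:--==-==+##+:........:-+
@@@#==-::...........:..:+##+:........:-+
@@@#==-:........:::::::-+##+:........:-+
@@@#=--::::....:-++******#*=:........:-+
@@@#=-----:....:=*########*=:........:-+
@@@#=---==--::::--======*#*+-:::::::::-+
@@@@%%%%%%%#**++=======+*##*+=========+*
@@@@@@@@@@@@@@@%########################
@@@@@@@@@@@@@@@@########################
@@@@@@@@@@@@@@@%************************
###############+========================
++++++++++++++++++=---------------------
2.6833 [0.57981195 0.30105244 0.09597217]
```

View pics/w2z.png

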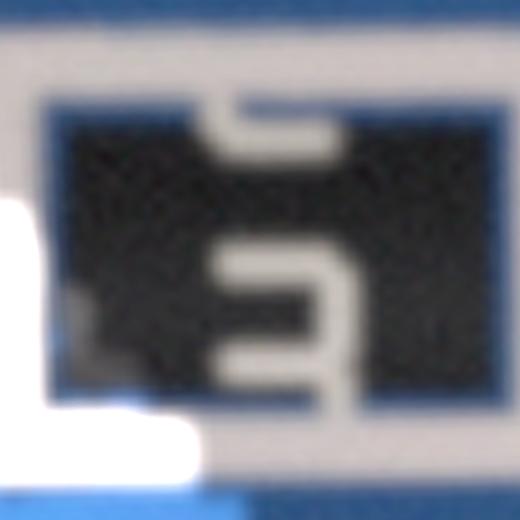

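Call:
move_arm([
  [0,24,-12,0,0,0,0],
  [0,23,-12,0,0,0,0],
  [0,0,0,0,0,0,0],
  [0,0,0,0,0,0,0],
])

```text
clock: 3.02
eef_pos: [0.5339, 0.2859, 0.1027]
tool_rot: [0.074, 0.997, 0.001, 0.001]
ft_force: [1.0, 0.3, 0.2]
grip_width: 0.0002
grasp_force: 0.0
```

Call:
move_arm([
  [0,0,0,0,0,0,0],
  [0,0,0,0,0,0,0],
])

```text
clock: 3.18
eef_pos: [0.5364, 0.2863, 0.1019]
tool_rot: [0.075, 0.997, 0.001, 0.002]
ft_force: [1.8, 0.2, 0.4]
grip_width: 0.0002
grasp_force: 0.0
```

Call:
move_arm([
  [0,6,-2,5,0,0,0],
  [0,0,0,5,0,0,0],
  [0,0,0,0,0,0,0],
  [0,0,0,0,0,0,0],
  [0,0,0,0,0,0,0],
])

```text
clock: 3.6
eef_pos: [0.5288, 0.284, 0.0897]
tool_rot: [0.075, 0.997, 0.0, 0.0]
ft_force: [0.7, -0.3, -0.1]
grip_width: 0.0002
grasp_force: 0.0
```

Call:
move_arm([
  [0,0,0,3,0,0,0],
  [0,0,0,3,0,0,0],
  [0,0,0,0,0,0,0],
  [0,0,0,0,0,0,0],
])

```text
clock: 3.93
eef_pos: [0.5292, 0.2841, 0.0848]
tool_rot: [0.075, 0.997, 0.001, 0.001]
ft_force: [-0.3, -1.2, 6.2]
grip_width: 0.0
grasp_force: 3.1
```

Call:
move_arm([
  [0,5,0,0,0,0,0],
  [0,5,0,0,0,0,0],
  [0,5,0,0,0,0,0],
  [0,5,0,0,0,0,0],
  [0,0,0,0,0,0,0],
  [0,0,0,0,0,0,0],
  [0,0,0,0,0,0,0],
])

```text
clock: 4.52
eef_pos: [0.5093, 0.2875, 0.085]
tool_rot: [0.075, 0.997, 0.001, 0.001]
ft_force: [-0.5, -0.5, 6.1]
grip_width: -0.0
grasp_force: 3.1
```

Call:
move_arm([
  [0,0,0,-5,0,0,0],
  [0,0,0,-5,0,0,0],
  [0,-10,0,0,0,0,0],
  [0,-10,0,0,0,0,0],
  [0,0,0,0,0,0,0],
  [0,0,0,0,0,0,0],
  [0,0,0,5,0,0,0],
  [0,0,0,5,0,0,0],
  [0,0,0,0,0,0,0],
  [0,0,0,0,0,0,0],
])

```text
clock: 5.35
eef_pos: [0.5287, 0.2838, 0.0842]
tool_rot: [0.075, 0.997, 0.0, 0.001]
ft_force: [-0.7, -0.3, 7.4]
grip_width: -0.0002
grasp_force: 3.6
```

Call:
move_arm([
  [0,5,0,0,0,0,0],
  [0,5,0,0,0,0,0],
  [0,5,0,0,0,0,0],
  [0,5,0,0,0,0,0],
  [0,0,0,0,0,0,0],
  [0,0,0,0,0,0,0],
  [0,0,0,0,0,0,0],
])

```text
clock: 5.93
eef_pos: [0.5085, 0.2872, 0.0845]
tool_rot: [0.075, 0.997, 0.0, 0.001]
ft_force: [-1.2, -0.8, 6.8]
grip_width: 0.0
grasp_force: 3.4
```

```bash
python3 win.py w3 1
```

```text
........................................
....................:-=+==--:::.........
....................:*@@@@%%#**+=-:.....
....................:*@@@@@@@@@@%*=-:...
....................:=#%%%%%@%%%%#*+-:..
:...................:=+***+++++++**++-:.
+=:..............::-=++++++++++++++++=:.
@%*-::::::::::::--=+++++++++++++++++==-:
@@%+============+++++++++++++++++++=----
@@@*+++++++++++++++++++++++++++++++=---=
@@@#++++++++++++**+++++++++++++++=----=+
@@@#+++++++++*++**+++++*++++++++=-----=+
@@@*+++++++++++++*+++++++++++++=------=+
@@@*++++++++++++++++++++++++++=-------=+
@@@*++++++++++++++++++++++====--------=*
@@@*++++++++++++++++==----------------=+
@%#++++++======-----------------------=+
##*+====------------------------------=*
##*+----------------------------------=*
##*+==--=====----=========-=====-======*
###*************************************
########################################
########################################
****************************************
===+++++=====++++++====++++======+======
----------------------------------------
5.9833 [0.50844966 0.28717474 0.08447467]
```

Call:
move_arm([
  [0,0,0,-6,0,0,0],
  [0,0,0,-6,0,0,0],
  [0,-23,8,0,0,0,0],
  [0,-23,8,0,0,0,0],
  [0,-22,8,0,0,0,0],
  [0,0,0,0,0,0,0],
  [0,0,0,0,0,0,0],
  [0,0,0,0,0,0,0],
])

```text
clock: 6.65
eef_pos: [0.5781, 0.3, 0.0948]
tool_rot: [0.075, 0.997, -0.001, -0.001]
ft_force: [0.2, -0.9, 0.2]
grip_width: 0.0002
grasp_force: 0.0
```

```bash
python3 win.py w4 1
```

```text
----------------------------------------
++++++++++++++++++++++++++++++++++++++++
########################################
########################################
###*************###########************#
##*+==--------=+**#######*+==--------==+
##*=::.........:-+++++**+=-:.........:-+
##*=:............:::::::::............-+
##*=:.................................-+
##*=:.................................-+
@@#=:.................................-+
@@@*-...................::::..........-+
@@@#-..................:=++-:........:-+
@@@#-:.................:+#*=:........:-+
@@@#=--:...............-+##+:........:-+
@@@#==-:::.............:+#*=:........:-+
@@@#==--:::............:=**=::.......:-+
@@@#=---:::............:=**=:........:-+
@@@#=-----::...........:+##+:........:-+
@@@#==========-::::::::-+##+-:::::::::-+
@@@@%%%%%%@%%%*+=======+*##*+======+=++*
@@@@@@@@@@@@@@@#########################
@@@@@@@@@@@@@@@@@@%#####################
@@@@@@@@@@@@@@@@@@%#********************
###########%#####*+=====================
++++++++++++++++++=---------------------
6.7 [0.57797934 0.30000273 0.09504852]
```

```bash
python3 - <<'E'
import cv2,numpy as np
for n in("w2z","w4z"):
    g=cv2.cvtColor(cv2.imread(f"pics/{n}.png"),6).astype(int)
    print(n,"bot of upper",[round(float(v)) for v in g[100:200:6,230:330].mean(1)],"stem",[round(float(v)) for v in g[200:300:6,315:345].mean(1)])
    print(" frame left-right col, rows",[round(float(v)) for v in g[70:460:10,380:460].mean(1)])
E
```

```text
w2z bot of upper [145, 130, 129, 142, 160, 174, 182, 178, 167, 141, 113, 81, 56, 41, 34, 34, 34] stem [34, 36, 37, 36, 41, 51, 71, 98, 123, 149, 165, 180, 186, 187, 185, 180, 177]
 frame left-right col, rows [197, 192, 173, 137, 95, 62, 42, 34, 32, 34, 33, 34, 35, 35, 37, 39, 39, 41, 42, 43, 46, 46, 49, 48, 50, 49, 49, 46, 46, 46, 44, 46, 56, 85, 131, 173, 195, 201, 200]
w4z bot of upper [187, 187, 188, 185, 174, 157, 127, 97, 64, 45, 35, 34, 35, 36, 36, 36, 35] stem [37, 38, 37, 40, 45, 63, 86, 114, 141, 155, 168, 172, 176, 177, 177, 178, 178]
 frame left-right col, rows [196, 191, 175, 141, 98, 62, 41, 33, 33, 34, 35, 34, 35, 34, 35, 38, 39, 39, 40, 42, 43, 44, 46, 49, 49, 49, 49, 49, 48, 46, 46, 50, 61, 88, 131, 172, 194, 199, 200]
```

Call:
move_arm([
  [0,25,-12,0,0,0,0],
  [0,24,-11,0,0,0,0],
  [0,0,0,0,0,0,0],
  [0,0,0,0,0,0,0],
  [0,0,0,0,0,0,0],
])

```text
clock: 7.12
eef_pos: [0.5274, 0.2853, 0.0964]
tool_rot: [0.075, 0.997, 0.0, 0.001]
ft_force: [0.8, -0.8, 0.3]
grip_width: -0.0
grasp_force: 0.0
```

Call:
move_arm([
  [0,0,0,6,0,0,0],
  [0,0,0,5,0,0,0],
  [0,0,0,0,0,0,0],
  [0,0,0,0,0,0,0],
  [0,5,0,0,0,0,0],
  [0,5,0,0,0,0,0],
  [0,4,0,0,0,0,0],
  [0,0,0,0,0,0,0],
  [0,0,0,0,0,0,0],
  [0,0,0,0,0,0,0],
])

```text
clock: 7.95
eef_pos: [0.5148, 0.288, 0.0856]
tool_rot: [0.075, 0.997, 0.001, 0.001]
ft_force: [-1.1, 0.3, 5.4]
grip_width: 0.0001
grasp_force: 2.8
```

Call:
move_arm([
  [0,0,0,-6,0,0,0],
  [0,0,0,-6,0,0,0],
  [0,-21,8,0,0,0,0],
  [0,-21,8,0,0,0,0],
  [0,-20,6,0,0,0,0],
  [0,0,0,0,0,0,0],
  [0,0,0,0,0,0,0],
  [0,0,0,0,0,0,0],
])

```text
clock: 8.62
eef_pos: [0.5774, 0.2991, 0.096]
tool_rot: [0.075, 0.997, -0.001, -0.001]
ft_force: [-0.5, 0.4, 0.5]
grip_width: -0.0003
grasp_force: 0.0
```

```bash
python3 win.py w5 1;  python3 - <<'E'
import cv2,numpy as np
g=cv2.cvtColor(cv2.imread("pics/w5z.png"),6).astype(int)
print([round(float(v)) for v in g[100:410:6,240:310].mean(1)])
E
```

```text
----------------------------------------
++++++++++++++++++++++++++++++++++++++++
########################################
########################################
###************************************#
##*+=--=======-===+++++++==============+
##*=-:........:-=+*******+=::........:-+
##*=:.........:=*********#*=:.........-+
@%*=:.........:+**=-:::-+#*=:.........-+
@@%+:.........:+**=:...:+#*=:.........-+
@@@+:.........:+**=:...:+**=:........:-+
@@@*-:........:=*+-....:=*+=:........:-+
@@@#=-:.......-+**-:...:=**=:........:-+
@@@%+=-:......-+#*=:...:+#*=:........:-+
@@@#+=-:......-*#*=:...:+##+:........:-+
@@@#==-::::..:-*##+=-===*#*+:........:-+
@@@#==----::..:=*#########+-:........:-+
@@@#=-----::..::=+*******+-:.........:-+
@@@#=------:::..:::::::::::..........:-+
@@@#==========-:::::::::::::::::::::::-+
@@@@%%%%%@@@@%#+======================+*
@@@@@@@@@@@@@@@%########################
@@@@@@@@@@@@@@@@@@%#####################
@@@@@@@@@@@@@@@@@@#*********************
################**+=====================
++++++++++++++++++=---------------------
8.6667 [0.57712376 0.29912835 0.09615219]
[144, 131, 131, 144, 163, 178, 184, 182, 166, 147, 117, 90, 66, 52, 50, 49, 49, 49, 49, 50, 50, 48, 47, 48, 49, 51, 54, 55, 53, 54, 55, 55, 58, 63, 83, 109, 143, 173, 192, 203, 200, 186, 159, 128, 91, 67, 53, 55, 61, 76, 90, 114]
```

Call:
move_arm([
  [0,27,-11,0,0,0,0],
  [0,27,-11,0,0,0,0],
  [0,0,0,0,0,0,0],
  [0,0,0,0,0,0,0],
  [0,0,0,0,0,0,0],
  [0,0,0,6,0,0,0],
  [0,0,0,5,0,0,0],
  [0,0,0,0,0,0,0],
  [0,0,0,0,0,0,0],
  [0,0,0,0,0,0,0],
])

```text
clock: 9.5
eef_pos: [0.5226, 0.2864, 0.0863]
tool_rot: [0.075, 0.997, 0.001, 0.001]
ft_force: [1.1, 0.3, 4.3]
grip_width: 0.0001
grasp_force: 2.3
```

Call:
move_arm([
  [0,1.5,0,0,0,0,0],
  [0,0,0,0,0,0,0],
  [0,0,0,0,0,0,0],
  [0,0,0,-6,0,0,0],
  [0,0,0,-6,0,0,0],
  [0,-27,11,0,0,0,0],
  [0,-27,11,0,0,0,0],
  [0,0,0,0,0,0,0],
  [0,0,0,0,0,0,0],
  [0,0,0,0,0,0,0],
])

```text
clock: 10.33
eef_pos: [0.5754, 0.2991, 0.0967]
tool_rot: [0.075, 0.997, -0.001, -0.001]
ft_force: [-0.8, 0.1, -0.6]
grip_width: -0.0
grasp_force: 0.0
```

```bash
python3 win.py w6;  python3 - <<'E'
import cv2,numpy as np
g=cv2.cvtColor(cv2.imread("pics/w6z.png"),6).astype(int)
print([round(float(v)) for v in g[100:410:6,240:310].mean(1)])
print([round(float(v)) for v in g[100:130:3,380:460].mean(1)],[round(float(v)) for v in g[380:420:3,380:460].mean(1)])
E
```

```text
10.3833 [0.57519424 0.29913237 0.0969529 ]
[141, 121, 96, 80, 61, 55, 60, 80, 106, 139, 160, 178, 181, 177, 160, 137, 106, 83, 63, 56, 53, 54, 54, 54, 55, 55, 54, 53, 53, 53, 55, 57, 59, 59, 59, 59, 59, 59, 61, 68, 85, 108, 141, 165, 187, 194, 193, 177, 157, 132, 117, 120]
[142, 132, 118, 106, 98, 89, 78, 70, 64, 57] [52, 54, 57, 62, 66, 72, 83, 93, 103, 116, 132, 143, 155, 169]
```

View pics/w6z.png

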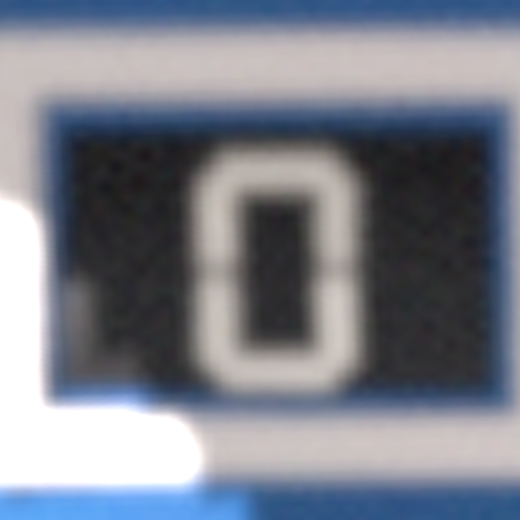

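```bash
python3 -c "
from h import *
o=bot.get_obs();print(np.degrees(o['joint_pos']),R.from_quat(o['tool_rot']).as_matrix().round(3))"
```

```text
[2.74757018e+01 3.55874570e+01 1.22012706e+01 6.67823749e+01
 2.60828285e-03 3.60743418e+01] [[-0.989  0.15  -0.003]
 [ 0.15   0.989 -0.001]
 [ 0.002 -0.002 -1.   ]]
```

Call:
move_arm([
  [0,0,0,-40,0,0,0],
  [0,0,0,-40,0,0,0],
  [0,4,-38,-15,0,0,0],
  [0,4,-38,-15,0,0,0],
  [0,4,-38,-15,0,0,0],
  [0,4,-38,-15,0,0,0],
  [0,4,-38,-15,0,0,0],
  [0,4,-38,-15,0,0,0],
  [0,4,-38,-15,0,0,0],
  [0,4,-38,-15,0,0,0],
])

```text
clock: 11.22
eef_pos: [0.4972, 0.0027, 0.2986]
tool_rot: [0.075, 0.997, -0.0, -0.0]
ft_force: [0.2, -1.0, 0.4]
grip_width: -0.0
grasp_force: 0.0
```

Call:
move_arm([
  [0.6,3,-38,0,0,0,0],
  [0.6,3,-38,0,0,0,0],
  [0.6,3,-38,0,0,0,0],
  [0.6,3,-38,0,0,0,0],
  [0.6,3,-38,0,0,0,0],
  [0.6,3,-38,0,0,0,0],
  [0.6,3,-38,0,0,0,0],
  [0.6,0,0,0,0,0,7],
  [0.6,0,0,0,0,0,7],
  [0.6,0,0,0,0,0,7],
])

```text
clock: 12.05
eef_pos: [0.4373, -0.2561, 0.2975]
tool_rot: [0.259, 0.966, 0.0, -0.001]
ft_force: [0.8, 0.1, -0.2]
grip_width: 0.0511
grasp_force: 0.0
```

Call:
move_arm([
  [0.6,0,0,0,0,0,7],
  [0.6,0,0,0,0,0,7],
  [0.6,0,0,0,0,0,7],
  [0.6,0,0,0,0,0,7],
  [0.6,0,0,0,0,0,7],
  [0.6,0,0,0,0,0,7],
  [0.6,0,0,0,0,0,7],
  [0.6,0,0,0,0,0,7],
  [0.6,0,0,0,0,0,7],
  [0.6,0,0,0,0,0,7],
])

```text
clock: 12.88
eef_pos: [0.4378, -0.2549, 0.2977]
tool_rot: [0.766, 0.643, -0.0, -0.0]
ft_force: [0.8, 0.0, 0.3]
grip_width: 0.0515
grasp_force: 0.0
```

Call:
move_arm([
  [0.6,0,0,0,0,0,7],
  [0.6,0,0,0,0,0,7],
  [0.6,0,0,0,0,0,7],
  [0.6,0,0,0,0,0,7],
  [0.6,0,0,0,0,0,7],
  [0.6,0,0,0,0,0,7],
  [0.6,0,0,0,0,0,7],
  [0.6,0,0,0,0,0,7],
  [0.6,0,0,0,0,0,7],
  [0.6,0,0,0,0,0,7],
])

```text
clock: 13.72
eef_pos: [0.4378, -0.2549, 0.2977]
tool_rot: [0.996, 0.088, -0.0, -0.0]
ft_force: [0.2, -0.4, -0.0]
grip_width: 0.0511
grasp_force: 0.0
```

Call:
move_arm([
  [0.6,0,-13,0,0,0,7],
  [0.6,0,-13,0,0,0,7],
  [0.6,0,0,0,0,0,0],
  [0.6,0,0,0,0,0,0],
])

```text
clock: 14.05
eef_pos: [0.435, -0.2292, 0.2979]
tool_rot: [1.0, -0.03, -0.0, 0.0]
ft_force: [0.5, 0.3, -0.4]
grip_width: 0.0511
grasp_force: 0.0
```

```bash
python3 w.py r1 reservoir cap tray | sed 's/^/ /'
```

```text
14.05 [ 0.43504533 -0.22922564  0.29789676] [ 5.71952491e+01 -3.39258854e+00 -1.29704967e-02]
 reservoir [(0.92, [180.8, 190.3, 81.2, 128.1]), (0.76, [254.4, 49.4, 146.9, 176.6]), (0.75, [339.1, 208.5, 88.9, 174.4])]
 cap [(0.86, [283.1, 66.5, 65.0, 63.4])]
 tray [(0.74, [0.0, 1.7, 160.9, 96.9])]
```

View pics/r1.png

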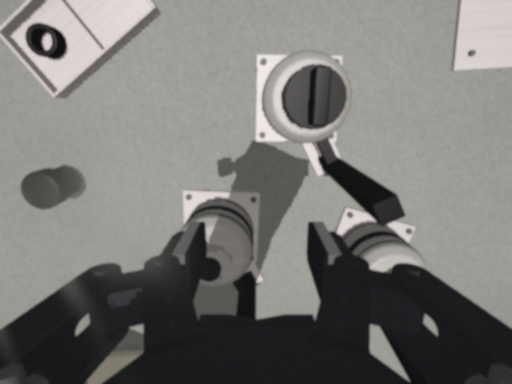

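```bash
python3 - <<'E'
from h import *
import pickle; c=pickle.load(open('pics/r1.pkl','rb'))
f=lambda n,p,z:print(n,np.round(p2w(c,p,z)[:,:2],4).tolist())
f("cap",[(315.6,98.2)],.133); f("wing",[(321.5,67),(320,126)],.164); f("plate",[(257,56),(343,56),(256,141)],.008); f("shoulder",[(307.5,97)],.095)
f("tray",[(157,10),(58,95)],.022)
im=cv2.imread('pics/r1.png'); d=[d for d in bot.outline_of("cap","wrist")][0]["pixels"]
(cx,cy),r=cv2.minEnclosingCircle(np.argwhere(d)[:,::-1].astype(np.float32)); print(cx,cy,r)
q=p2w(c,[(cx-r,cy),(cx+r,cy)],.131); print(q)
# predicted overlay
def ov(x,y,a):
    t=np.linspace(0,2*np.pi,60); z=[]
    A=np.radians(a);e=np.array([np.cos(A),np.sin(A),0]);n=np.array([-e[1],e[0],0]);O=np.array([x,y,0])
    for r,h in((.031,.131),(.031,.109)): z.append(O+np.c_[r*np.cos(t),r*np.sin(t),h+0*t])
    z.append(np.array([O+i*.025*e+j*.007*n+[0,0,.164] for i,j in((1,1),(1,-1),(-1,-1),(-1,1),(1,1))]))
    z.append(np.array([O+i*.0575*e+j*.0575*n+[0,0,.008] for i,j in((1,1),(1,-1),(-1,-1),(-1,1),(1,1))]))
    b=A+.49; P=O+.095*np.array([np.cos(b),np.sin(b),0]); z.append(np.array([P+i*.01*e+j*.01*n+[0,0,.22] for i,j in((1,1),(1,-1),(-1,-1),(-1,1),(1,1))]))
    return z
g=cv2.resize(im[30:240,230:430],(760,798)); 
g=cv2.resize(im[30:230,230:430],(600,600),interpolation=cv2.INTER_CUBIC)
for k in ov(.4965,-.2885,175): cv2.polylines(g,[np.int32((w2p(c,k)-[230,30]+.5)*3)],False,(0,0,255),1)
cv2.imwrite('pics/r1o.png',g)
E
```

```text
cap [[0.5043, -0.2917]]
wing [[0.5289, -0.2908], [0.4801, -0.2894]]
plate [[0.5636, -0.239], [0.557, -0.3523], [0.4522, -0.2311]]
shoulder [[0.5064, -0.2903]]
tray [[0.6211, -0.1191], [0.5294, 0.0254]]
314.2998352050781 96.66384887695312 34.041839599609375
[[ 0.50774469 -0.25790358  0.131     ]
 [ 0.50387213 -0.32373227  0.131     ]]
```

View pics/r1o.png

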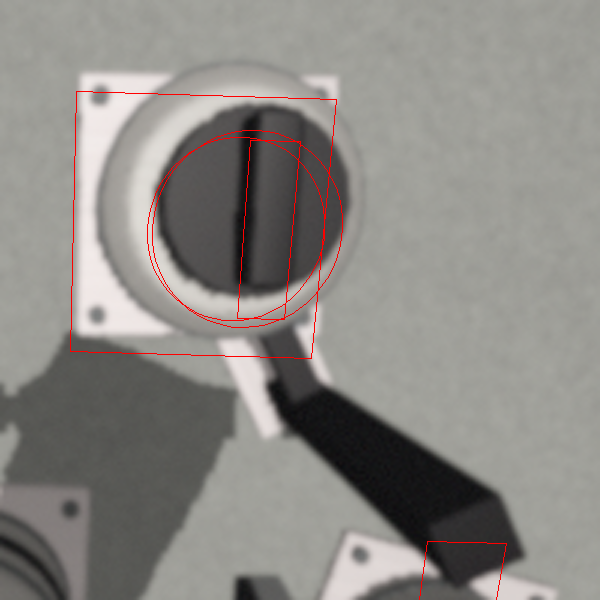

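Call:
move_arm([
  [0.6,25,19,0,0,0,1.8],
  [0.6,25,19,0,0,0,0],
  [0.6,23,19,0,0,0,0],
  [0.6,0,0,30,0,0,0],
  [0.6,0,0,28,0,0,0],
  [0.6,0,0,0,0,0,0],
  [0.6,0,0,0,0,0,0],
  [0.6,0,0,0,0,0,0],
])

```text
clock: 14.97
eef_pos: [0.5041, -0.2934, 0.241]
tool_rot: [0.999, -0.047, 0.001, 0.0]
ft_force: [0.5, -1.2, 0.0]
grip_width: 0.0512
grasp_force: 0.0
```

```bash
python3 w.py r2 cap; python3 - <<'E'
from h import *
import pickle; c=pickle.load(open('pics/r2.pkl','rb')); im=cv2.imread('pics/r2.png')
o=bot.get_obs(); X=R.from_quat(o["tool_rot"]).as_matrix()[:,0]; print(np.degrees(np.arctan2(X[1],X[0])))
x,y,A=.505,-.2902,np.radians(174.8)
e=np.array([np.cos(A),np.sin(A),0]);n=np.array([-e[1],e[0],0]);O=np.array([x,y,0]);t=np.linspace(0,2*np.pi,60)
L=[O+np.c_[.031*np.cos(t),.031*np.sin(t),.131+0*t],np.array([O+i*.025*e+j*.007*n+[0,0,.164] for i,j in((1,1),(1,-1),(-1,-1),(-1,1),(1,1))]),np.array([O+i*.0575*e+j*.0575*n+[0,0,.008] for i,j in((1,1),(1,-1),(-1,-1),(-1,1),(1,1))])]
u=w2p(c,O+[0,0,.15])[0]; a=max(0,int(u[0])-110); b=max(0,int(u[1])-100)
g=cv2.resize(im[b:b+200,a:a+220],None,fx=3,fy=3,interpolation=cv2.INTER_CUBIC); g=np.clip(g*1.5,0,255).astype(np.uint8)
for k in L: cv2.polylines(g,[np.int32((w2p(c,k)-[a,b]+.5)*3)],False,(0,0,255),1)
cv2.imwrite('pics/r2o.png',g); print(u,a,b,g.shape)
E
```

```text
14.9667 [ 0.50411871 -0.29336547  0.24097201] [57.04152176 -5.39132708  0.06883427]
cap [(0.92, [218.6, 144.8, 69.4, 83.1])]
-5.394572634770448
[250.84383815 191.91019467] 140 91 (600, 660, 3)
```

View pics/r2o.png

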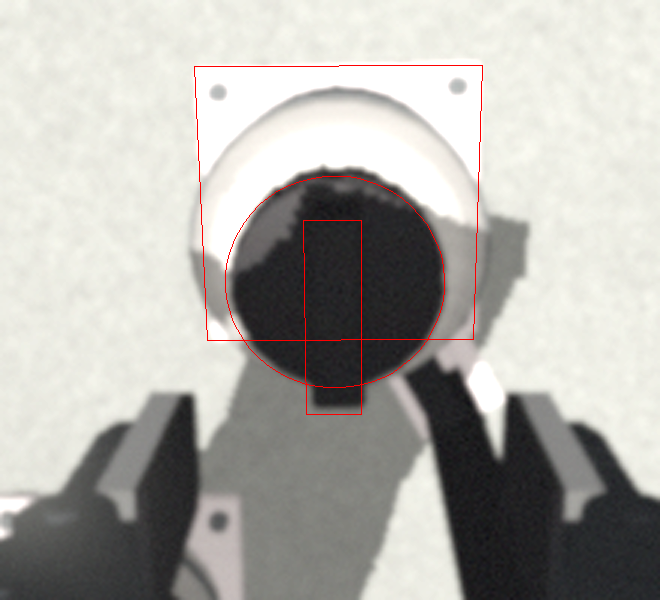

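Call:
move_arm([
  [0.6,2,-2.5,25,0,0,0],
  [0.6,0,0,25,0,0,0],
  [0.6,0,0,20,0,0,0],
  [0.6,0,0,15,0,0,0],
  [0.6,0,0,10,0,0,0],
  [0.6,0,0,0,0,0,0],
  [0.6,0,0,0,0,0,0],
  [0.6,0,0,0,0,0,0],
])

```text
clock: 15.73
eef_pos: [0.5071, -0.2913, 0.1466]
tool_rot: [0.999, -0.047, 0.002, 0.001]
ft_force: [-0.2, 0.2, 0.2]
grip_width: 0.0515
grasp_force: 0.0
```

Close on the wing.

Call:
move_arm([
  [0,0,0,0,0,0,0],
  [0,0,0,0,0,0,0],
  [0,0,0,0,0,0,0],
  [0,0,0,0,0,0,0],
  [0,0,0,0,0,0,0],
  [0,0,0,0,0,0,0],
])

```text
clock: 16.23
eef_pos: [0.5066, -0.2907, 0.1457]
tool_rot: [0.999, -0.047, 0.001, 0.0]
ft_force: [-0.6, 1.6, 6.3]
grip_width: 0.0131
grasp_force: 62.6
```

Call:
move_arm([
  [0,0,0,2,0,0,0],
  [0,0,0,2,0,0,0],
  [0,0,0,2.5,0,0,0],
  [0,0,0,0,0,0,0],
  [0,0,0,0,0,0,0],
  [0,0,0,0,0,0,0],
])

```text
clock: 16.73
eef_pos: [0.5066, -0.2907, 0.1402]
tool_rot: [0.999, -0.047, 0.001, 0.0]
ft_force: [-2.4, 2.9, 10.6]
grip_width: 0.013
grasp_force: 63.3
```

Call:
move_arm([
  [0,0,0,1.3,0,0,0],
  [0,0,0,0,0,0,0],
  [0,0,0,0,0,0,0],
])

```text
clock: 16.98
eef_pos: [0.5066, -0.2908, 0.1391]
tool_rot: [0.999, -0.047, 0.001, 0.0]
ft_force: [-1.5, 1.9, 11.9]
grip_width: 0.0129
grasp_force: 63.4
```

Call:
move_arm([
  [0,0,0,0,0,0,-4],
  [0,0,0,0,0,0,-4],
  [0,0,0,0,0,0,-4],
  [0,0,0,0,0,0,-4],
  [0,0,0,0,0,0,0],
])

```text
clock: 17.4
eef_pos: [0.5074, -0.291, 0.1394]
tool_rot: [0.996, 0.094, 0.002, 0.001]
ft_force: [-1.6, 2.8, 10.9]
grip_width: 0.0129
grasp_force: 63.4
```

```bash
python3 -c "
from h import *
o=bot.get_obs();print(o['ft_torque'],o['ft_force'],o['eef_pos'])"
```

```text
[0.5665404  0.26845046 0.05472105] [-1.61319646  2.78397791 10.85534833] [ 0.50740919 -0.29096745  0.1394293 ]
```

Call:
move_arm([
  [0,0,0,0,0,0,-4],
  [0,0,0,0,0,0,-4],
  [0,0,0,0,0,0,-4],
  [0,0,0,0,0,0,-4],
  [0,0,0,0,0,0,-4],
  [0,0,0,0,0,0,-4],
  [0,0,0,0,0,0,0],
  [0,0,0,0,0,0,0],
])

```text
clock: 18.07
eef_pos: [0.5073, -0.29, 0.1392]
tool_rot: [0.955, 0.298, 0.002, 0.0]
ft_force: [-0.8, 4.6, 11.2]
grip_width: 0.0128
grasp_force: 63.5
```

Call:
move_arm([
  [0,0,0,0,0,0,-4],
  [0,0,0,0,0,0,-4],
  [0,0,0,0,0,0,-4],
  [0,0,0,0,0,0,-3],
  [0,0,0,0,0,0,0],
  [0,0,0,0,0,0,0],
])

```text
clock: 18.57
eef_pos: [0.507, -0.2892, 0.1391]
tool_rot: [0.907, 0.42, 0.002, -0.0]
ft_force: [-0.9, 5.9, 11.5]
grip_width: 0.0126
grasp_force: 63.5
```

```bash
python3 -c "
from h import *
o=bot.get_obs();X=R.from_quat(o['tool_rot']).as_matrix()[:,0];print(o['ft_torque'],o['ft_force'],o['eef_pos'],np.degrees(np.arctan2(X[1],X[0]))+5.4)"
```

```text
[1.38946423 0.37860849 0.09601247] [-0.90761819  5.92209511 11.53531944] [ 0.5070029  -0.28924393  0.13906128] 55.086118844141424
```

Call:
move_arm([
  [0,0,0,-4,0,0,0],
  [0,0,0,-4,0,0,0],
  [0,0,0,-6,0,0,0],
  [0,0,0,-8,0,0,0],
  [0,0,0,-10,0,0,0],
  [0,0,0,-10,0,0,0],
  [0,0,0,0,0,0,0],
  [0,0,0,0,0,0,0],
])

```text
clock: 19.23
eef_pos: [0.5065, -0.2915, 0.1798]
tool_rot: [0.908, 0.419, 0.0, 0.001]
ft_force: [0.2, 0.3, -1.3]
grip_width: 0.0128
grasp_force: 61.6
```

```bash
python3 -c "
from h import *
o=bot.get_obs();print(o['ft_torque'],o['ft_force'],o['eef_pos'],R.from_quat(o['tool_rot']).as_matrix().round(3).tolist())
c=bot.calibration('top');im=bot.camera('top');cv2.imwrite('pics/t2.png',im)
for d in bot.outline_of('tray','top')[:1]:
    m=d['pixels'].astype(np.uint8);k=max(cv2.findContours(m,0,2)[0],key=cv2.contourArea);b=cv2.boxPoints(cv2.minAreaRect(k));print(d['conf'],p2w(c,b,.012)[:,:2].round(4).tolist())
for d in bot.outline_of('cap','top')[:2]: print(d['conf'],d['rect'])
"
```

```text
[ 0.05427352  0.01925053 -0.00057063] [ 0.16242546  0.30125846 -1.25739123] [ 0.50649348 -0.29153206  0.17981563] [[0.649, 0.761, 0.002], [0.761, -0.649, -0.002], [-0.0, 0.002, -1.0]]
0.78 [[0.6115, 0.0929], [0.7125, -0.0643], [0.6205, -0.1186], [0.5219, 0.037]]
0.58 [125.9, 157.2, 47.2, 49.1]
0.56 [344.6, 171.0, 5.7, 13.9]
```

Call:
move_arm([
  [0,0,0,-20,0,0,0],
  [0,30,-6,0,0,0,0],
  [0,30,-6,0,0,0,0],
  [0,30,-6,0,0,0,0],
  [0,30,-6,0,0,0,0],
  [0,30,-6,0,0,0,0],
  [0,30,-6,0,0,0,0],
  [0,30,-6,0,0,0,0],
  [0,30,-6,0,0,0,0],
  [0,26,-4,0,0,0,0],
])

```text
clock: 20.22
eef_pos: [0.6391, -0.0525, 0.1979]
tool_rot: [0.908, 0.42, -0.001, -0.0]
ft_force: [-0.0, 0.1, -1.2]
grip_width: 0.0127
grasp_force: 61.7
```

Call:
move_arm([
  [0,0,0,0,0,0,0],
  [0,0,0,0,0,0,0],
  [0,0,0,0,0,0,0],
])

```text
clock: 20.47
eef_pos: [0.6383, -0.0547, 0.198]
tool_rot: [0.908, 0.419, -0.001, -0.0]
ft_force: [0.6, 0.1, -0.9]
grip_width: 0.013
grasp_force: 61.6
```

```bash
python3 w.py p1 tray cap; python3 - <<'E'
from h import *
import pickle; c=pickle.load(open('pics/p1.pkl','rb')); im=cv2.imread('pics/p1.png')
A=np.radians(-57.6);e=np.array([np.cos(A),np.sin(A),0]);n=np.array([-e[1],e[0],0]);O=np.array([.6165,-.018,0])
Q=lambda a,b,z:np.array([O+i*e+j*n+[0,0,z] for i,j in((b[0],b[1]),(b[0],-b[1]),(a,-b[1]),(a,b[1]),(b[0],b[1]))])
for k in (Q(-.09,(.09,.05),.022),Q(.002,(.086,.046),.004)): cv2.polylines(im,[np.int32(w2p(c,k)+.5)],False,(0,0,255),1)
cv2.imwrite('pics/p1o.png',cv2.resize(im,(768,576)))
E
```

```text
20.4667 [ 0.63827892 -0.05469761  0.19797063] [37.13076106 43.63605101 -0.08935709]
tray [(0.94, [123.9, 80.3, 188.3, 117.7])]
cap [(0.94, [200.9, 172.1, 111.6, 141.8])]
```

View pics/p1o.png

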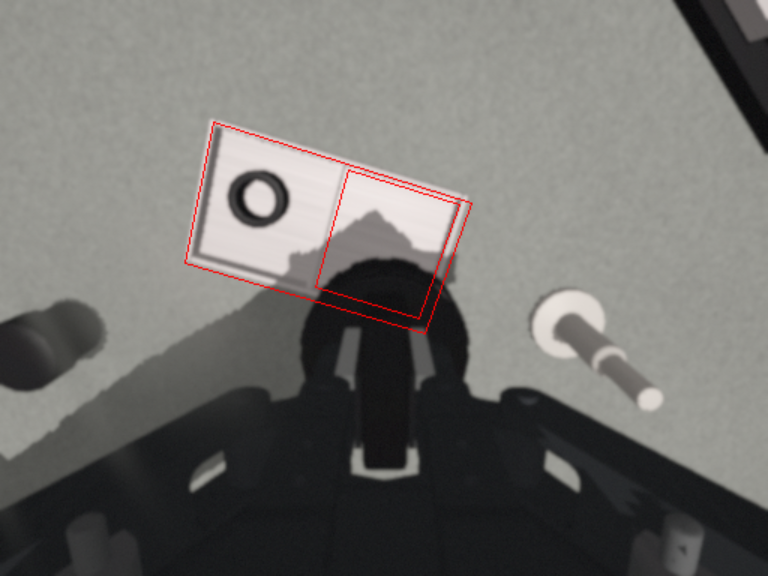

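Call:
move_arm([
  [0,1,1.5,35,0,0,0],
  [0,0,0,35,0,0,0],
  [0,0,0,30,0,0,0],
  [0,0,0,22,0,0,0],
  [0,0,0,15,0,0,0],
  [0,0,0,8,0,0,0],
  [0,0,0,4,0,0,0],
  [0,0,0,0,0,0,0],
  [0,0,0,0,0,0,0],
])

```text
clock: 21.37
eef_pos: [0.6415, -0.0552, 0.0511]
tool_rot: [0.908, 0.419, 0.001, 0.001]
ft_force: [0.7, -0.9, -0.9]
grip_width: 0.0134
grasp_force: 61.6
```

Call:
move_arm([
  [0,0,0,2,0,0,0],
  [0,0,0,2,0,0,0],
  [0,0,0,2,0,0,0],
  [0,0,0,2,0,0,0],
  [0,0,0,0,0,0,0],
  [0,0,0,0,0,0,0],
  [0,0,0,0,0,0,0],
])

```text
clock: 21.95
eef_pos: [0.6406, -0.0546, 0.0418]
tool_rot: [0.908, 0.419, -0.0, -0.0]
ft_force: [-0.1, -0.1, -1.5]
grip_width: 0.0132
grasp_force: 61.6
```

Call:
move_arm([
  [0,0,0,1,0,0,0],
  [0,0,0,0,0,0,0],
  [0,0,0,0,0,0,0],
])

```text
clock: 22.2
eef_pos: [0.6407, -0.0546, 0.0408]
tool_rot: [0.908, 0.419, 0.0, -0.0]
ft_force: [0.8, -0.2, -0.7]
grip_width: 0.0128
grasp_force: 61.8
```

Call:
move_arm([
  [0,0,0,0.6,0,0,0],
  [0,0,0,0,0,0,0],
  [0,0,0,0,0,0,0],
])

```text
clock: 22.45
eef_pos: [0.6407, -0.0547, 0.0408]
tool_rot: [0.908, 0.419, 0.0, 0.0]
ft_force: [-2.4, 1.0, 2.1]
grip_width: 0.0131
grasp_force: 62.1
```

Contact with the floor. Release gently and retreat.

Call:
move_arm([
  [0.2,0,0,0,0,0,0],
  [0.4,0,0,0,0,0,0],
  [0.45,0,0,0,0,0,0],
  [0.45,0,0,0,0,0,0],
  [0.45,0,0,0,0,0,0],
  [0.45,0,0,-10,0,0,0],
  [0.45,0,0,-25,0,0,0],
  [0.45,0,0,-35,0,0,0],
  [0.45,0,0,-40,0,0,0],
  [0.45,0,0,-40,0,0,0],
])

```text
clock: 23.28
eef_pos: [0.64, -0.0546, 0.192]
tool_rot: [0.908, 0.419, -0.0, -0.0]
ft_force: [1.0, -0.5, 0.0]
grip_width: 0.0385
grasp_force: 0.0
```

Call:
move_arm([
  [0.45,-30,0,0,0,0,0],
  [0.45,-30,0,0,0,0,0],
  [0.45,-30,0,0,0,0,0],
  [0.45,0,0,0,0,0,0],
  [0.45,0,0,0,0,0,0],
  [0.45,0,0,0,0,0,0],
])

```text
clock: 23.78
eef_pos: [0.5828, -0.1231, 0.191]
tool_rot: [0.908, 0.419, 0.001, 0.0]
ft_force: [-0.6, -0.7, -0.0]
grip_width: 0.0382
grasp_force: 0.0
```

```bash
python3 w.py f1 cap tray; python3 - <<'E'
from h import *
import pickle; c=pickle.load(open('pics/f1.pkl','rb'))
for d in bot.outline_of("cap","wrist")[:2]:
    r=d["rect"]; print(d["conf"],r, p2w(c,[(r[0]+r[2]/2,r[1]+r[3]/2)],.025), p2w(c,[(r[0],r[1]),(r[0]+r[2],r[1]+r[3])],.025))
O=np.array([.640,-.0552]); a=bot.get_obs(); X=np.radians(49.7)
t=np.linspace(0,2*np.pi,80)
k=w2p(c,np.c_[.6407+.031*np.cos(t),-.0547+.031*np.sin(t),.026+0*t]); print("flat skirt predicted px",k.min(0),k.max(0)); e=.025*np.array([np.cos(X),np.sin(X)])
print("wing top ends px",w2p(c,[[.6407+e[0],-.0547+e[1],.059],[.6407-e[0],-.0547-e[1],.059]]))
im=bot.camera("scene"); s=bot.calibration("scene"); print("scene pred",w2p(s,[[.6407,-.0547,.03]]),[(d["conf"],d["rect"]) for d in bot.outline_of("cap","scene")[:2]])
g=cv2.cvtColor(cv2.imread('pics/f1.png'),6); lo=k.min(0).astype(int)-14; hi=k.max(0).astype(int)+14; 
for r in cv2.resize(g[max(lo[1],0):hi[1],lo[0]:hi[0]],(64,34),interpolation=cv2.INTER_AREA): print("".join(" .:-=+*#%@"[min(9,v//22)] for v in r))
E
```

```text
23.7833 [ 0.58278949 -0.12314509  0.19099832] [37.15349821 43.61673888  0.0633288 ]
cap [(0.97, [224.3, 47.0, 66.3, 67.4])]
tray [(0.91, [108.2, 1.1, 207.6, 139.9])]
0.97 [224.3, 47.0, 66.3, 67.4] [[ 0.64186371 -0.05807572  0.025     ]] [[ 0.63759889 -0.01561226  0.025     ]
 [ 0.64637244 -0.10296769  0.025     ]]
flat skirt predicted px [221.50715626  42.98245692] [286.89539727 112.22409543]
wing top ends px [[253.91243539  42.82420942]
 [254.12766968 105.94471836]]
scene pred [[211.62102552 222.57526521]] [(0.64, [200.3, 208.7, 21.5, 28.0]), (0.6, [164.6, 131.2, 49.6, 64.3])]
@@@@@@@@%*%@@@@@@@@@@@@@@@@@@@@@@@@@%%##*+++=====++*#%%%%%%%%###
@@@@@@@@##@@@@@@@@@@@@@@@@@@@@@@@@@@@@@@@@@%%#*+++====+++*#%%%%%
@@@@@@@%*%@@@@@@@@@@@@@@@@@@@@@@@@@@@@@@@@@@@@@@@%###**======++*
@@@@@@@##@@@@@@@@@@@@@@@@@@@@@@@@@@@@@@@@@@@@@@@@@@@@@@%%##*++==
@@@@@@%*%@@@@@@@@@@@@@@@@@@@@@@@@@@@@@@@@@@@@@@@@@@@@@@@@@@@%%%%
@@@@@@##@@@@@@@@@@@@@@@@@@@@@@@@@@@@@@@@@@@@@@@@@@@@@@@@@@@@@@@@
@@@@@%*%@@@@@@@@@@@@@@@@@@@@@@%%%%%%%%@@@@@@@@@@@@@@@@@@@@@@@@@@
@@@@@##@@@@@@@@@@@@@@@@@%#*+=--------==+*#%@@@@@@@@@@@@@@@@@
[... 994 characters left out ...]
+-------------::--------:------------==#@@@%*%@%#*
@@@@@@@@@@@@@@%*=-----------::--------::----------=*%@@@@##%%#**
@@@@@@@@@@@@@@@@*=---------:::--------::----------+%@@@@##%@%#**
@@@@@@@@@@@@@@@@@#+=--------::--------::--------=*%@@@@%#%@%#***
@@@@@@@@@@@@@@@@@@@%+=------:::::::::::------=+*%@@@@@@##@@#****
@@@@@@@@@@@@@@@@@@@@@%#*+----:::::::::----=+#%@@@@@@@@%#%@%#****
%%%%@@@@@@@@@@@@@@@@@@@@%#*+=--=======++*#%@@@@@@@@@@@##@%####**
%%%%%%%%%%%@@@@@@@@@@@@@@@@@%%%@@@@%%@@@@@@@@@@@@@@@@%#%@%#**##*
***###%%%%%%%%%%%@@@@@@@@@@@@@@@@@@@@@@@@@@@@@@@@@@@%#%@%#******
********####%%%%%%%%%%%%@@@@@@@@@@@@@@@@@@@@@@@@@@@@##@%##******
**************#####%%%%@@%%%%%@@@@@@@@@@@@@@@@@@@@@%#%@%#*******
```

```bash
python3 -c "
from workcell import bot
print(bot.job_done())"
```

```text
the job is handed in; nothing more can be done
None
```

The job is handed in, at about 24 s on the clock: the wheel reads 0 in the middle of its window, and the cap was pressed, unlocked and lifted off. It now sits wing up and flat in the empty tray compartment, as the last wrist picture shows, and nothing else was touched.

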